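# Slide the measuring cylinder under the water dispenser

### The arm

A 7-joint arm with a two-finger parallel gripper is mounted at the origin on the work surface. World frame = base frame: x ahead of the robot, y to its left, z up, the work surface at z = 0. Lengths are in m, angles in degrees, forces in N, time in s.
With the tool pointing down it reaches from about 0.425 to 1.025 m from the base axis. Payload 3.6 kg.
Tool frame: the origin (TCP) lies on the centre line of the jaws, within the pads' length; the fingertips stand 22 mm ahead of it and the grasp point (between the pads) lies 3 mm ahead of it (robot.nose_length is the distance from the TCP to the fingertips, in m); z points along the fingers, x is the direction in which the jaws open and shut, and the axes are right-handed (so a half turn about z gives the same grasp; the last joint's range is limited). The gripper opens to 85 mm and grips with 20 to 120 N. Pads are 22 mm wide; open, the fingers measure 114 mm over their backs; the gripper's body (76 mm by 85 mm) begins 54 mm behind the grasp point. The pads swing forward as they close: fully open they stand 13 mm farther back than shut.
Start: joints at [59.215, 33.873, 2.773, 92.16, -1.908, 54.013, -1.931], TCP at [0.311, -0.655, 0.253] pointing down, gripper open.
Joint ranges: [-153.93, 153.93], [-27.13, 128.08], [-72.61, 78.16], [10.71, 143.7], [-87.88, 267.88], [4.46, 118.87], [-176.78, 176.78]. Speed limits (degrees/s): [147.25, 147.25, 180, 180, 180, 180, 180].

### API

Orientations are given as a 3x3 rotation matrix whose columns are the frame's x, y, z axes.
In Python, from bench import robot gives the robot as it stands. The module is installed in compiled form; this text tells all that it offers. Calls block until the motion is done:
- robot.movep(position, orientation): joint-space move of the TCP to a pose.
- robot.movel(position, attitude=None, vel=0.15): straight line of the TCP; attitude=None keeps the orientation; vel is the mean speed in m/s.
- robot.set_joints(angles): joint-space move.
- robot.grip(opening): finger opening in m; the grip force is fixed at half the most; returns when the fingers have stopped.
- robot.sleep(seconds).
- robot.inverse_kinematics(position, orientation): joint angles nearest the present ones, or None.
- robot.observe(): the state.
- robot.snapshot(name): name is "side" or "top"; returns a dict with "color" (384x512x3 uint8, blue, green, red), "mtx" (3x3 intrinsics, pixels), "dist_coeffs" ([k1, k2, p1, p2, k3] as OpenCV has them; the pictures are not rectified), "T" (4x4, takes a point from camera to world coordinates). Camera axes: x right, y down, z forward; pixel columns grow to the right and rows downward; lengths in m; the calibration is good to about 2 mm. A picture is of the moment at which its call begins. There is no depth.
A pose or a line that the arm cannot do raises robot.IKError and nothing moves.
- robot.close_job(): hands the job in, once; it reports no verdict.
The state is a dict: "time_s": time; "joints": joint angles; "qvel": joint speeds; "tau": joint torques, N m; "position": TCP position; "tool_rot": TCP orientation; "force": force on the tool from outside, world axes, zero at the start; "ft_torque": the same for the moment, N m; "finger_gap": finger opening in m.
Only numpy, scipy, OpenCV 4.12 (cv2) and the standard library are available. Lean on these libraries where they do the work, as an engineer would, in place of code of your own. Each camera call takes 0.05 s, during which the arm holds its last target.

### The job

Slide the tall measuring cylinder across the cart top until it stands upright directly under the water dispenser's nozzle, the nozzle over the middle of its mouth, and leave it standing there. It is tall and light, so push it low down with your fingers, touching only its round foot and never the tube, and do not tip it, pick it up or bump the dispenser. Leave the other things on the cart as they are.

Things in the scene. Friction and masses are not known exactly. Their poses are not given: they have to be found in the camera images.
- cylinder: tall empty measuring cylinder, loose, 300 mm high, 180 to 360 g (hidden; friction on the cart about 0.5 to 0.7). Round white foot: a disc 90 mm in diameter, its upright edge 20 mm high, then a shoulder sloping in to the tube at 32 mm height. Origin: centre of the foot's underside; z up along the tube. Pushed at the foot's edge it slides; pushed above about 60 mm it may tip
- cylinder_tube: the translucent graduated tube fixed on that foot: outside diameter 42 mm (48 mm at the flared rim), from 32 mm to 300 mm above the cart top; not to be touched by the robot. Origin: centre of the tube's lower end, z up
- cylinder_mouth (a point): centre of the cylinder's open mouth at its rim, 300 mm above the foot's underside; the opening is 36 mm across
- dispenser: fixed pure-water dispenser: round foot 160 mm in diameter, 24 mm high; steel pole 32 mm in diameter; white head, 36 mm wide, 388 to 436 mm above the cart top, reaching along its own -x axis (roughly towards the robot). The head ends in an upright round filter 48 mm in diameter, its axis 170 mm from the pole's, with the nozzle below it on that axis. Origin: centre of the foot's underside
- nozzle (a point): lower tip of the dispenser's nozzle (8 mm across, pointing straight down), 325 mm above the cart top, so the cylinder's rim passes 25 mm below it
- reagent_bottle: bystander: capped amber bottle, 70 mm diameter, 135 mm high, loose; origin at the centre of its underside
- small_cylinder: bystander: small measuring cylinder of the same make, 150 mm high, foot 60 mm and tube 24 mm in diameter, loose; origin at the centre of its underside
- beaker: bystander: open translucent beaker, 70 mm diameter at the rim, 90 mm high, loose; origin at the centre of its underside

How it is judged:
By the outcome, as a careful person would: the job done as asked, in the order asked, and still so for the second after the job is handed in, with the robot touching nothing.
It also fails if it takes over 54 s, if anything falls off the work surface, if the arm or the gripper's body presses on something with over 40 N, if the wrist force passes 120 N, or if a joint passes its speed limit or range.

## Working session

There is one attempt and no reset: what is moved stays moved. The work goes in short steps, each a Python script; the robot and the scene stay as the last script left them, time stands still between calls to the robot, and variables do not carry over. Pictures are saved under pics/ and viewed, and the job is handed in when it is done.

```bash
mkdir -p pics; python3 - <<'E'
from bench import robot
import cv2,pickle
for n in("side","top"):
    s=robot.snapshot(n);cv2.imwrite(f"pics/{n}0.png",s["color"]);pickle.dump(s,open(f"{n}0.pkl","wb"))
    print(n,s["mtx"],s["dist_coeffs"],s["T"])
o=robot.observe();print(o["time_s"],o["position"],o["tool_rot"],o["finger_gap"],robot.nose_length)
E
```

```text
side [[424.27179889   0.         256.75168335]
 [  0.         424.27179889 183.55610825]
 [  0.           0.           1.        ]] [0.00062891 0.         0.         0.         0.        ] [[-0.98882169 -0.08034319  0.12560509  0.51295942]
 [-0.14844491  0.6095219  -0.77874717  0.77173325]
 [-0.01399202 -0.78868753 -0.61463501  0.80589399]
 [ 0.          0.          0.          1.        ]]
top [[451.5638524   0.        254.4011677]
 [  0.        451.5638524 196.4708321]
 [  0.          0.          1.       ]] [-0.09967288  0.          0.          0.          0.        ] [[ 0.02123809 -0.99942998  0.0262422   0.57776293]
 [-0.99975032 -0.02141261 -0.00638732 -0.00790357]
 [ 0.00694559 -0.02609999 -0.99963521  1.32801257]
 [ 0.          0.          0.          1.        ]]
0.1 [ 0.31096912 -0.65414061  0.25224769] [[ 4.29361746e-01 -9.03132083e-01 -9.65820115e-04]
 [-9.03130332e-01 -4.29362818e-01  1.78164514e-03]
 [-2.02374813e-03  1.07291174e-04 -9.99997946e-01]] 0.08537874961765236 0.022
```

View pics/side0.png

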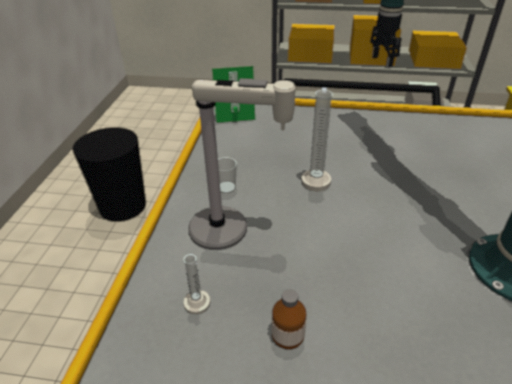

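View pics/top0.png

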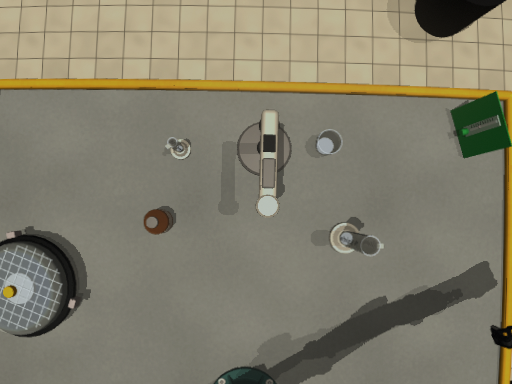

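```bash
python3 - <<'E'
import cv2
def crop(f,x,y,w,h,k,o):
    a=cv2.imread(f)[y:y+h,x:x+w];cv2.imwrite(o,cv2.resize(a,None,fx=k,fy=k,interpolation=cv2.INTER_CUBIC))
crop("pics/top0.png",230,100,160,120,5,"pics/t1.png".replace("t1","t1"))
crop("pics/top0.png",310,200,100,70,8,"pics/t2.png")
crop("pics/side0.png",180,70,160,120,5,"pics/s1.png")
crop("pics/side0.png",180,145,160,110,5,"pics/s2.png")
E
```

```text
(no output)
```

View pics/t1.png

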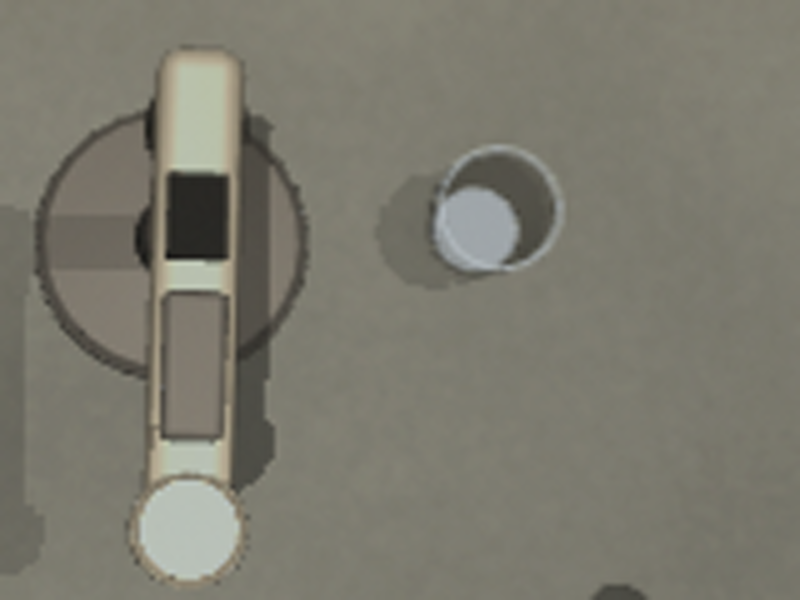

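View pics/t2.png

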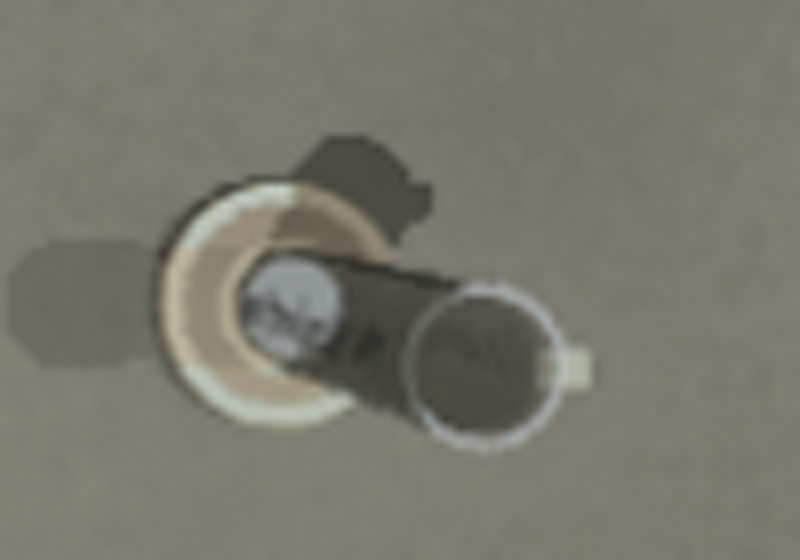

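View pics/s1.png

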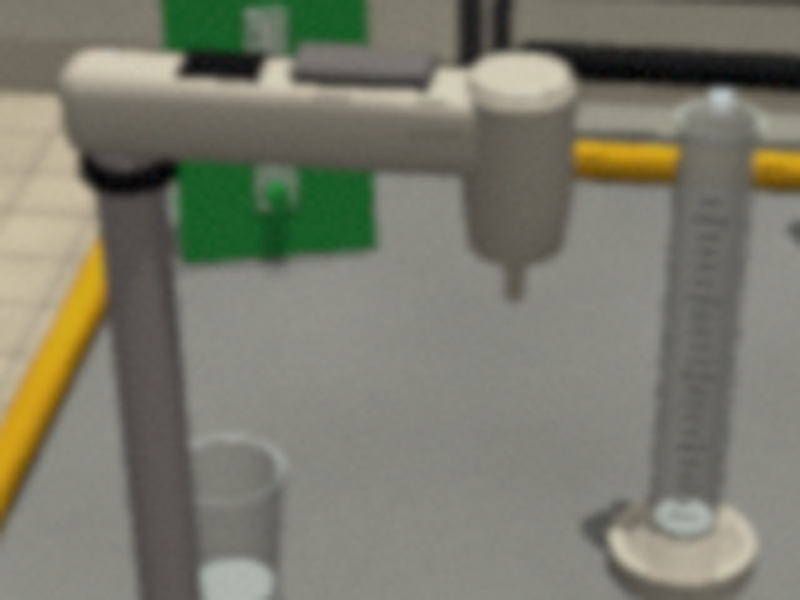

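View pics/s2.png

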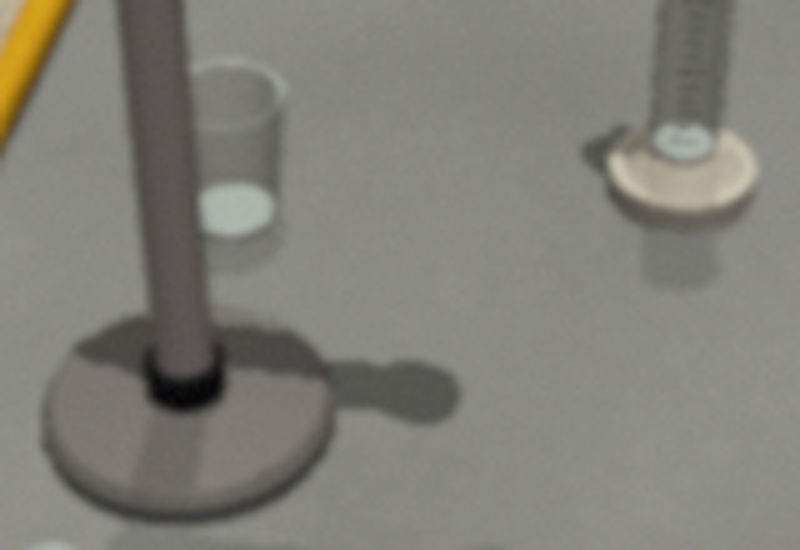

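```bash
cat > h.py <<'E'
import numpy as np,cv2
def px2w(s,uv,z):
    p=cv2.undistortPoints(np.array([[uv]],float),s["mtx"],s["dist_coeffs"])[0,0]
    T=s["T"];d=T[:3,:3]@np.array([p[0],p[1],1]);o=T[:3,3]
    return o+d*(z-o[2])/d[2]
def w2px(s,P):
    Ti=np.linalg.inv(s["T"]);r,_=cv2.Rodrigues(Ti[:3,:3])
    return cv2.projectPoints(np.array(P,float).reshape(-1,3),r,Ti[:3,3],s["mtx"],s["dist_coeffs"])[0][:,0]
def circ(s,xy,z,r,n=72):
    t=np.linspace(0,2*np.pi,n);return w2px(s,np.c_[xy[0]+r*np.cos(t),xy[1]+r*np.sin(t),0*t+z])
def zoom(s,x,y,w,h,k,curves,out):
    a=cv2.resize(s["color"][y:y+h,x:x+w],None,fx=k,fy=k,interpolation=cv2.INTER_CUBIC)
    for c,col in curves:
        q=((c-[x,y]+.5)*k-.5)
        cv2.polylines(a,[np.round(q*8).astype(np.int32)],False,col,1,cv2.LINE_AA,3)
    cv2.imwrite(out,a)
E
python3 - <<'E'
import pickle
from h import *
S={n:pickle.load(open(n+"0.pkl","rb")) for n in("top","side")}
def c(p,k,x,y): return ((p[0]+.5)/k-.5+x,(p[1]+.5)/k-.5+y)
t,s=S["top"],S["side"]
print("foot top",px2w(t,c((286,303),8,310,200),.02))
print("rim top",px2w(t,c((486,366),8,310,200),.30))
print("foot side",px2w(s,c((682,170),5,180,145),.02))
print("disp foot",px2w(t,c((172,243),5,230,100),.024))
print("filter top",[px2w(t,c((188,529),5,230,100),z) for z in(.436,.446)])
print("nozzle side",px2w(s,c((513,300),5,180,70),.325))
for n,b in (("bottle",(157,221)),("small",(180,149)),("beaker",(325,146))): print(n,px2w(t,b,0.135 if n=="bottle" else 0.01))
f=px2w(t,c((286,303),8,310,200),.02)
E
```

```text
foot top [ 0.49857411 -0.2832131   0.02      ]
rim top [ 0.49843552 -0.28258412  0.3       ]
foot side [ 0.49802665 -0.27193584  0.02      ]
disp foot [ 0.75263174 -0.04109933  0.024     ]
filter top [array([ 0.58407802, -0.03925962,  0.436     ]), array([ 0.58400722, -0.0389081 ,  0.446     ])]
nozzle side [ 0.58438057 -0.03586093  0.325     ]
bottle [0.53858587 0.24099642 0.135     ]
small [0.7470652  0.20501779 0.01      ]
beaker [ 0.76534229 -0.22086687  0.01      ]
```

```bash
python3 - <<'E'
import pickle
from h import *
S={n:pickle.load(open(n+"0.pkl","rb")) for n in("top","side")}
f=(.4985,-.2828);n=(.584,-.038)
R=(0,0,255);G=(0,255,0)
for k,b in (("top",(225,100,170,160,4.7)),("side",(180,70,160,125,5))):
    s=S[k]
    cv=[(circ(s,f,.02,.045),R),(circ(s,f,0,.045),R),(circ(s,f,.3,.024),G),(circ(s,n,.325,.004),R),(circ(s,n,.436,.024),G),(circ(s,(.7526,-.041),.024,.08),R)]
    zoom(s,b[0],b[1],b[2],b[3],b[4],cv,f"pics/ov_{k}.png")
E
```

```text
(no output)
```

View pics/ov_top.png

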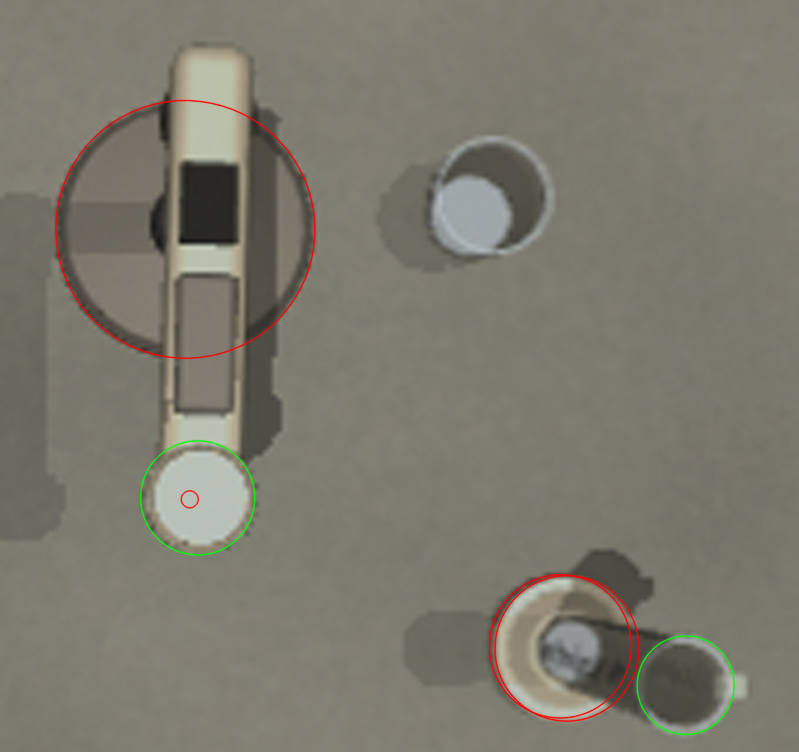

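View pics/ov_side.png

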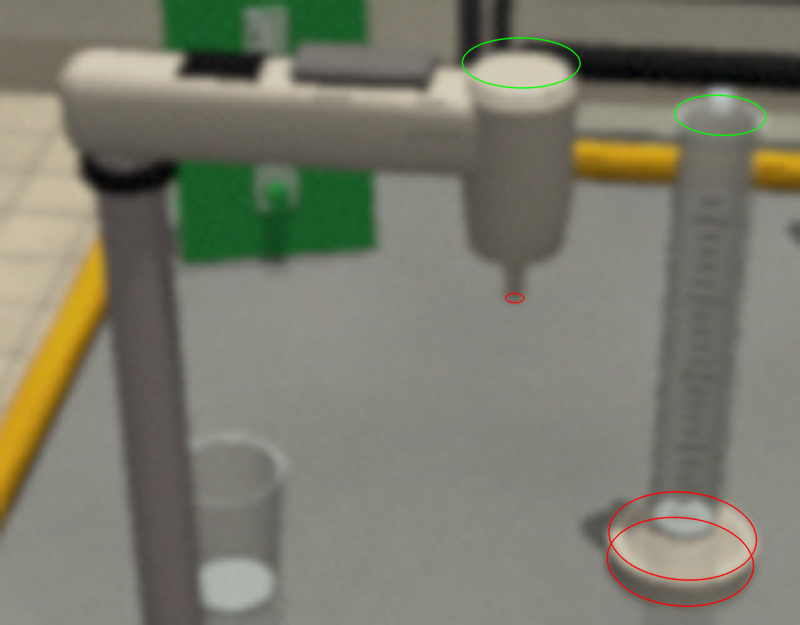

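```bash
cat > plan.py <<'E'
import numpy as np
from bench import robot
F=np.array([.4985,-.282]);N=np.array([.584,-.0375])
d=(N-F)/np.linalg.norm(N-F)
th=np.radians(27)
D=np.array([d[0],d[1],0]);Z=np.array([0,0,1.])
z=D*np.sin(th)-Z*np.cos(th)
x=np.array([d[1],-d[0],0]);y=np.cross(z,x)
R=np.c_[x,y,z]
NOSE=.022
def tcp(c,gap,tipz,back=0):
    """TCP so pads' front corner touches foot centred at c (xy), less `back`; tipz = height of lowest corner"""
    off=np.sqrt(.045**2-(gap/2)**2)+back
    front=np.r_[c-d*off,0]                      # front lower corner xy
    tip=front-D*.011*np.cos(th); tip[2]=tipz+.011*np.sin(th)
    return tip-z*NOSE
E
python3 - <<'E'
from plan import *
print(d,np.linalg.norm(N-F))
for b,zz,c in((.08,.2,F),(.08,.005,F),(0,.005,F),(0,.005,(F+N)/2),(0,.005,N),(.1,.005,N)):
    p=tcp(c,.056,zz,b);print(p.round(3),np.round(robot.inverse_kinematics(p,R),1))
E
```

```text
[0.33009246 0.94394861] 0.25901833911906696
[ 0.454 -0.409  0.225] [ 63.8  35.5 -22.9 101.2 -13.5  57.8  32.7]
[ 0.454 -0.409  0.03 ] [ 62.9  50.7 -21.8 104.7 -10.9  40.2  36.7]
[ 0.48  -0.334  0.03 ] [ 58.5  49.5 -24.1 110.1 -12.5  33.9  32.5]
[ 0.523 -0.212  0.03 ] [ 49.9  48.7 -27.7 116.2 -14.7  24.5  24.2]
[ 0.566 -0.089  0.03 ] [ 38.7  48.6 -30.  118.8 -17.4  16.7  15.4]
[ 0.533 -0.184  0.03 ] [ 47.6  48.7 -28.5 117.1 -15.2  22.5  22.2]
```

```bash
python3 - <<'E'
from plan import *
import cv2,pickle
robot.movep(tcp(F,.056,.15,.08),R); robot.grip(.056)
robot.movel(tcp(F,.056,.012,.08),vel=.1)
robot.sleep(.3)
o=robot.observe();print(o["time_s"],o["position"],o["finger_gap"],o["force"],tcp(F,.056,.012,.08))
for n in("side","top"):
    s=robot.snapshot(n);cv2.imwrite(f"pics/{n}1.png",s["color"]);pickle.dump(s,open(f"{n}1.pkl","wb"))
f0=np.array(o["force"])
for i in range(10):
    robot.movel(tcp(F,.056,.012-.0015*(i+1),.08),vel=.02)
    o=robot.observe();df=np.array(o["force"])-f0
    print(i,o["position"][2].round(4),df.round(2),o["time_s"])
    if abs(df[2])>3: break
    if .012-.0015*(i+1)<.0031: break
E
python3 -c "
import cv2
a=cv2.imread('pics/side1.png');cv2.imwrite('pics/s3.png',cv2.resize(a[60:260,240:500],None,fx=3,fy=3,interpolation=cv2.INTER_CUBIC))"
```

```text
3.475 [ 0.45401458 -0.40956936  0.03688786] 0.056004040978541336 [-0.21296606  0.21660501 -0.27654393] [ 0.45393201 -0.40944882  0.03659604]
0 0.0349 [-0.18 -0.74  0.31] 3.825
1 0.0334 [ 0.18 -0.42  0.19] 4.075
2 0.032 [-0.38  0.5   0.1 ] 4.325
3 0.0305 [ 0.91 -0.87  0.44] 4.575
4 0.029 [-0.48 -0.45  0.15] 4.825
5 0.0275 [ 0.89 -0.27  0.42] 5.075
```

View pics/s3.png

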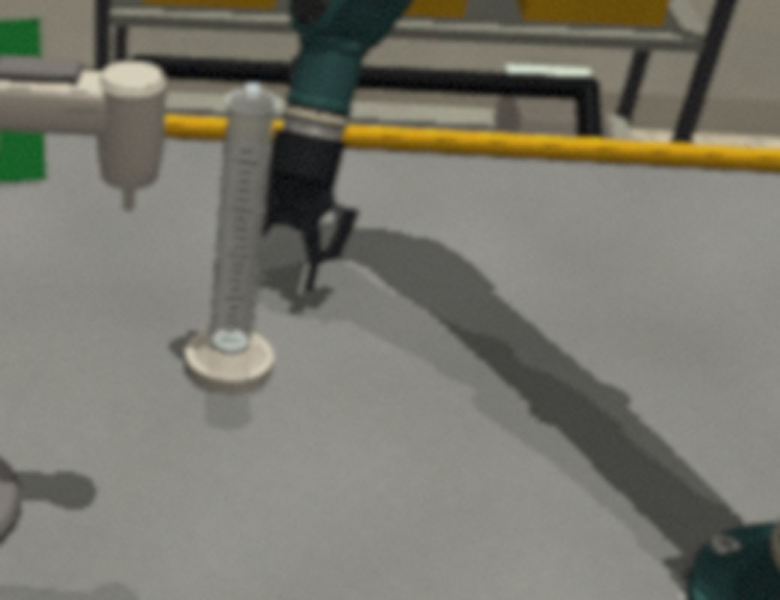

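View pics/top1.png

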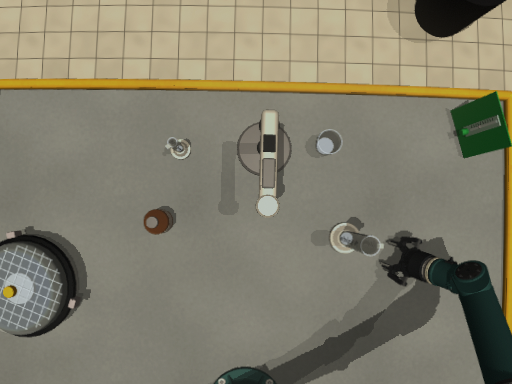

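```bash
python3 - <<'E'
from plan import *
robot.sleep(.2)
f0=np.mean([robot.observe()["force"] for _ in range(1)],axis=0)
zz=.003
while zz>-.010:
    zz-=.001
    robot.movel(tcp(F,.056,zz,.08),vel=.02)
    o=robot.observe();df=np.array(o["force"])-f0
    print(round(zz,4),o["position"][2].round(4),df.round(2),o["time_s"])
    if abs(df[2])>4: break
E
```

```text
0.002 0.0265 [ 1.6   0.91 -0.9 ] 5.525
0.001 0.0255 [ 0.49  0.65 -0.49] 5.775
0.0 0.0245 [ 0.5   1.45 -0.81] 6.025
-0.001 0.0235 [ 1.12  0.86 -0.36] 6.275
-0.002 0.0225 [ 1.4   0.05 -1.15] 6.525
-0.003 0.0215 [ 0.2   0.92 -0.34] 6.775
-0.004 0.0205 [ 1.18  1.   -0.88] 7.025
-0.005 0.0196 [ 0.83  0.91 -0.34] 7.275
-0.006 0.0194 [-0.2   0.48  4.63] 7.525
```

```bash
sed -i 's/NOSE=.022/NOSE=.016/' plan.py; python3 - <<'E'
from plan import *
import cv2,pickle
robot.movel(tcp(F,.056,.003,.08),vel=.02)
robot.movel(tcp(F,.056,.003,.006),vel=.06)
o=robot.observe();print(o["time_s"],o["position"],np.round(o["force"],2))
robot.movel(tcp(F+d*.03,.056,.003),vel=.03)
o=robot.observe();print(o["time_s"],o["position"],np.round(o["force"],2))
for n in("side","top"):
    s=robot.snapshot(n);cv2.imwrite(f"pics/{n}2.png",s["color"]);pickle.dump(s,open(f"{n}2.pkl","wb"))
a=cv2.imread('pics/side2.png')[70:220,220:400];b=cv2.imread('pics/top2.png')[170:290,300:460]
cv2.imwrite('pics/s4.png',cv2.resize(a,None,fx=4,fy=4,interpolation=cv2.INTER_CUBIC))
cv2.imwrite('pics/t4.png',cv2.resize(b,None,fx=5,fy=5,interpolation=cv2.INTER_CUBIC))
E
```

```text
9.2833 [ 0.47910321 -0.33776387  0.02213957] [0.02 0.32 0.27]
10.6333 [ 0.49106469 -0.3028235   0.02227223] [ 0.52 -1.02 -0.4 ]
```

View pics/s4.png

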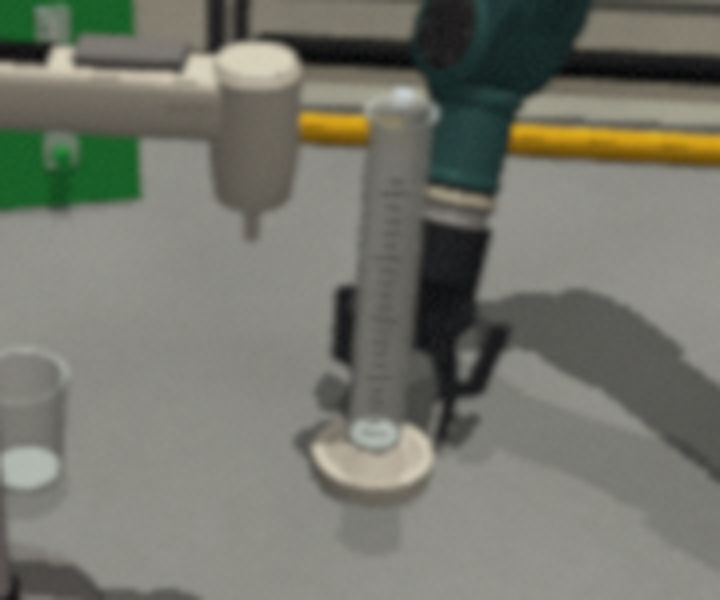

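View pics/t4.png

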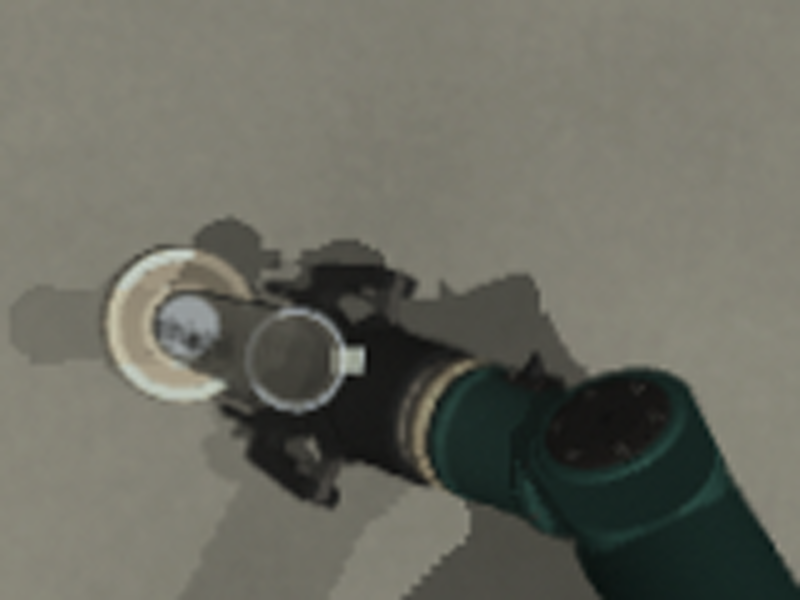

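```bash
python3 - <<'E'
from plan import *
from h import *
import cv2,pickle
s=pickle.load(open("top2.pkl","rb"))
print("foot",px2w(s,((183.5)/5-.5+300,(324.5)/5-.5+170),.02),"rim",px2w(s,((297.5)/5-.5+300,(360.5)/5-.5+170),.3),"nominal",F+d*.03)
robot.movel(tcp(N-d*.03,.056,.003),vel=.05)
robot.sleep(.2)
o=robot.observe();print(o["time_s"],o["position"],tcp(N-d*.03,.056,.003),np.round(o["force"],2))
for n in("side","top"):
    s=robot.snapshot(n);cv2.imwrite(f"pics/{n}3.png",s["color"]);pickle.dump(s,open(f"{n}3.pkl","wb"))
a=cv2.imread('pics/side3.png')[70:230,200:380];b=cv2.imread('pics/top3.png')[160:270,240:400]
cv2.imwrite('pics/s5.png',cv2.resize(a,None,fx=4,fy=4,interpolation=cv2.INTER_CUBIC)[:600])
cv2.imwrite('pics/t5.png',cv2.resize(b,None,fx=5,fy=5,interpolation=cv2.INTER_CUBIC))
E
```

```text
foot [ 0.50693535 -0.25631228  0.02      ] rim [ 0.50653115 -0.2561306   0.3       ] nominal [ 0.50840277 -0.25368154]
15.0667 [ 0.55681823 -0.1152593   0.02225429] [ 0.55683578 -0.11518013  0.02225   ] [-0.91 -1.71 -0.46]
```

View pics/s5.png

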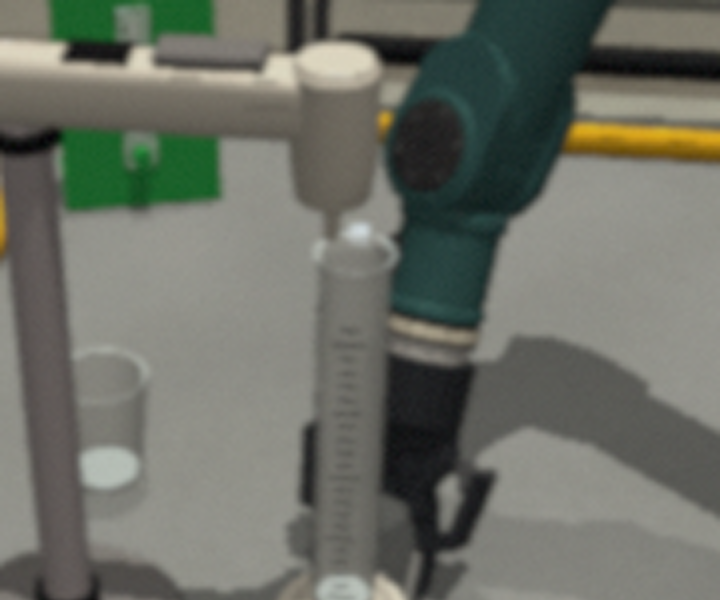

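View pics/t5.png

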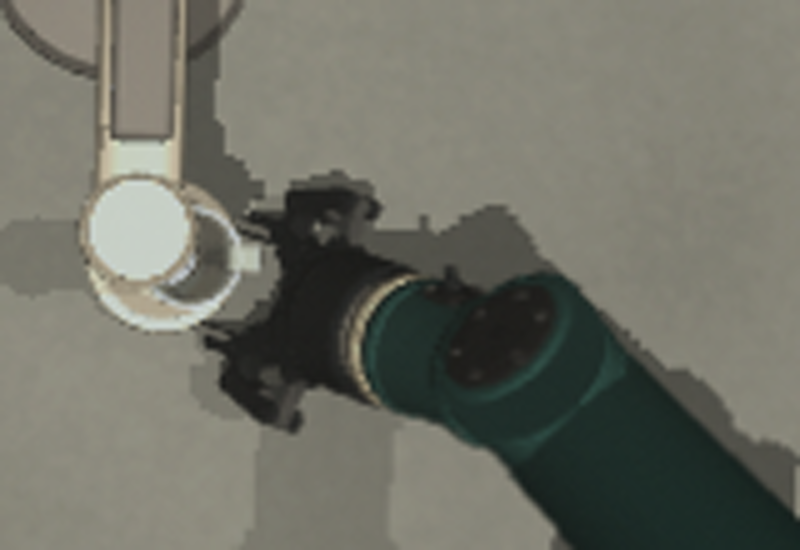

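```bash
python3 - <<'E'
from plan import *
from h import *
import pickle
s=pickle.load(open("top3.pkl","rb"));sd=pickle.load(open("side3.pkl","rb"))
print("rim top",px2w(s,(193.5/5-.5+240,255.5/5-.5+160),.3))
print("foot top (c=(165,253))",px2w(s,(165/5-.5+240,253.5/5-.5+160),.02))
print("rim side",px2w(sd,(356/4-.5+200,254.5/4-.5+70),.3), "nozzle side",px2w(sd,(334/4-.5+200,240/4-.5+70),.325),"nom",N-d*.03)
c=N-d*.033
R_=(0,0,255);G=(0,255,0)
zoom(sd,200,70,180,150,4,[(circ(sd,c,.3,.024),G),(circ(sd,c,.02,.045),R_),(circ(sd,N,.325,.004),R_)],"pics/o5s.png")
zoom(s,240,160,160,110,5,[(circ(s,c,.3,.024),G),(circ(s,c,.02,.045),R_),(circ(s,N,.436,.024),G)],"pics/o5t.png")
E
```

```text
rim top [ 0.57373206 -0.06933981  0.3       ]
foot top (c=(165,253)) [ 0.57344675 -0.06952648  0.02      ]
rim side [ 0.57224181 -0.06406883  0.3       ] nozzle side [ 0.58267943 -0.03650651  0.325     ] nom [ 0.57409723 -0.06581846]
```

View pics/o5s.png

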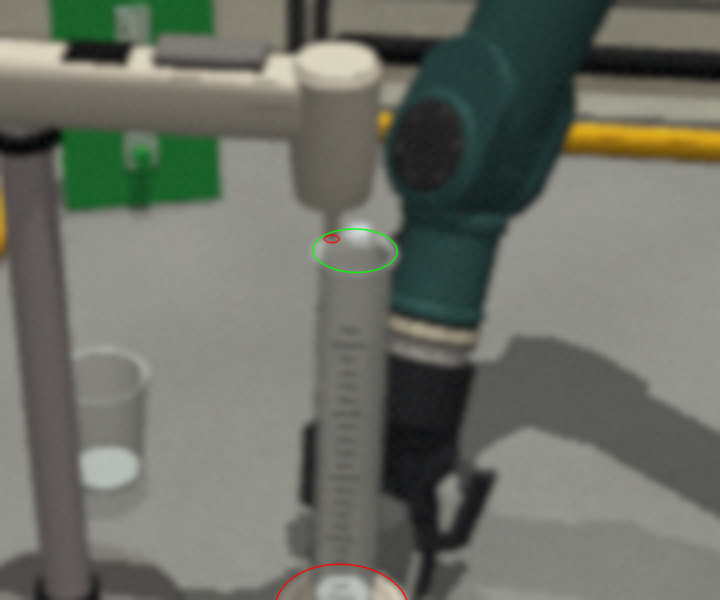

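View pics/o5t.png

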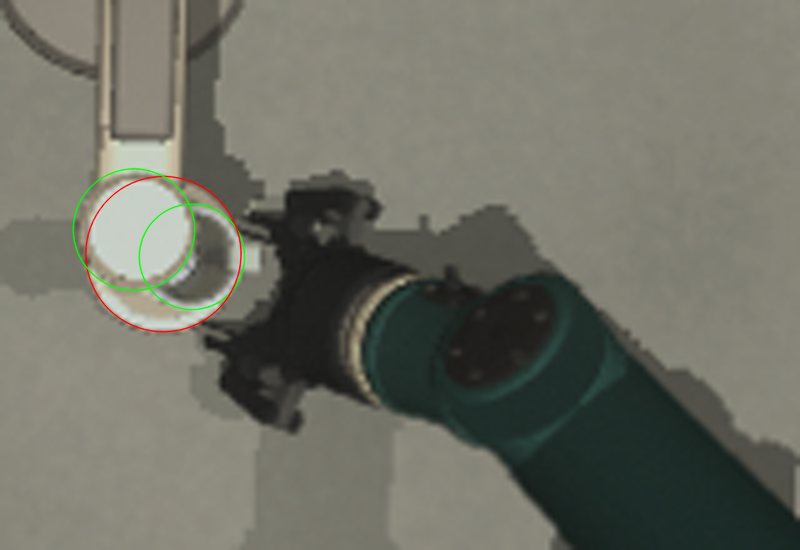

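```bash
cat > look.py <<'E'
import sys,pickle
from bench import robot
from h import *
def look(i,c,N):
    R_=(0,0,255);G=(0,255,0)
    for n,b in(("side",(230,110,100,75,8)),("top",(230,160,100,75,8))):
        s=robot.snapshot(n);pickle.dump(s,open(f"{n}{i}.pkl","wb"));cv2.imwrite(f"pics/{n}{i}.png",s["color"])
        zoom(s,*b,[],f"pics/{n}{i}r.png")
        if n=="side":cv=[(circ(s,c,.3,.024),G),(circ(s,N,.325,.004),R_)]
        else:cv=[(circ(s,c,.02,.045),G),(circ(s,N,.436,.024),R_),(circ(s,c,.3,.024),G)]
        zoom(s,*b,cv,f"pics/{n}{i}o.png")
E
python3 - <<'E'
from plan import *
from look import look
robot.movel(tcp(N-d*.0005,.056,.003),vel=.02)
robot.sleep(.3)
o=robot.observe();print(o["time_s"],o["position"],tcp(N-d*.0005,.056,.003),np.round(o["force"],2))
look(4,N-d*.003,N)
E
```

```text
17.0917 [ 0.56653949 -0.08737707  0.0222418 ] [ 0.56657351 -0.08733364  0.02225   ] [-0.48 -1.71 -0.71]
```

View pics/side4r.png

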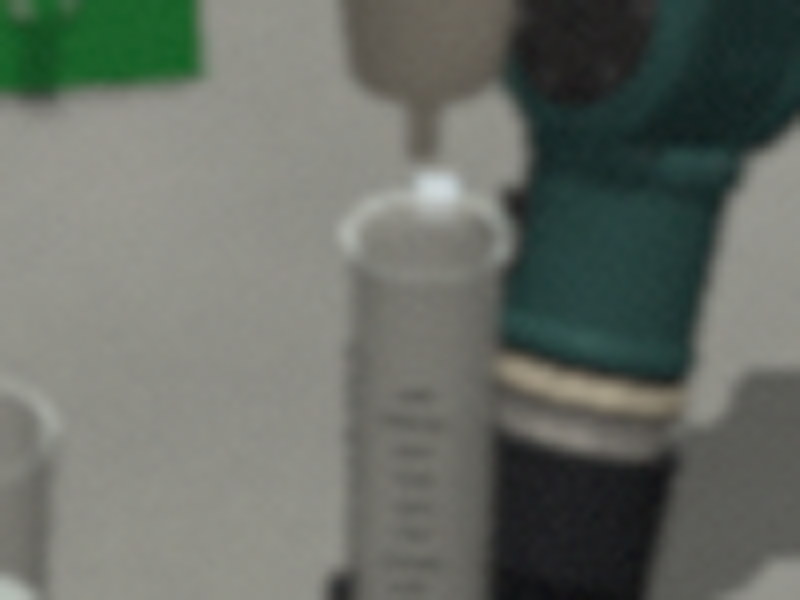

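View pics/side4o.png

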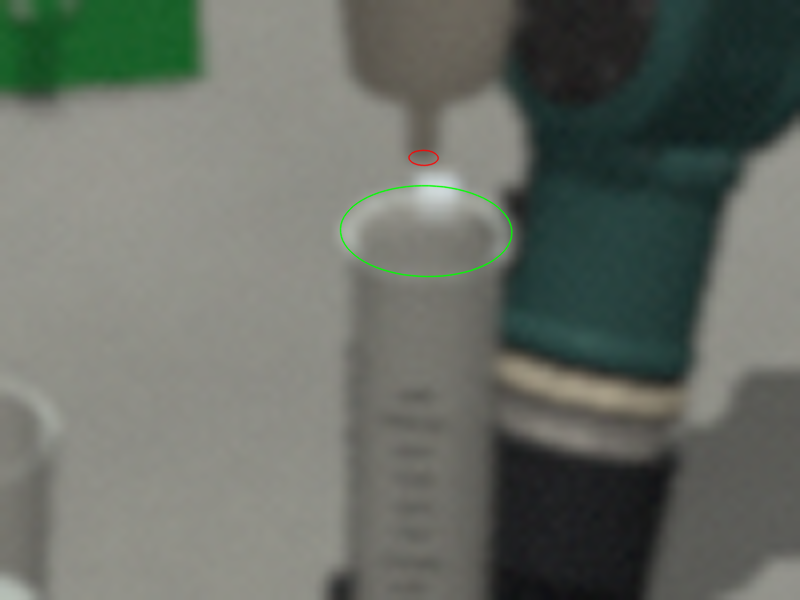

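View pics/top4o.png

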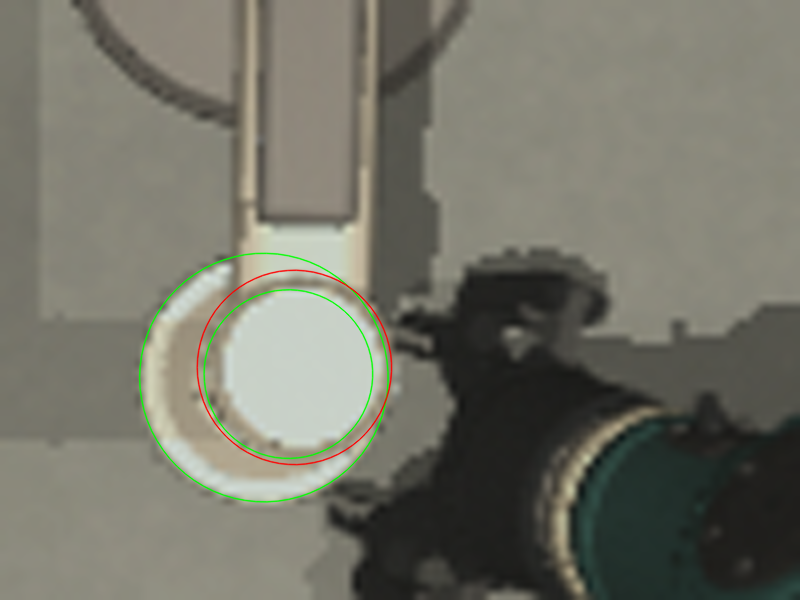

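```bash
python3 - <<'E'
from plan import *
from look import look
robot.movel(tcp(N+d*.0013,.056,.003),vel=.01)
robot.sleep(.3)
robot.movel(tcp(N-d*.12,.056,.003),vel=.06)
robot.movel(tcp(N-d*.16,.056,.15),vel=.12)
robot.sleep(.5)
o=robot.observe();print(o["time_s"],o["position"],np.round(o["force"],2))
look(5,N-d*.001,N)
E
```

```text
21.9167 [ 0.51390142 -0.23785062  0.16915671] [ 0.91  0.41 -0.99]
```

View pics/side5o.png

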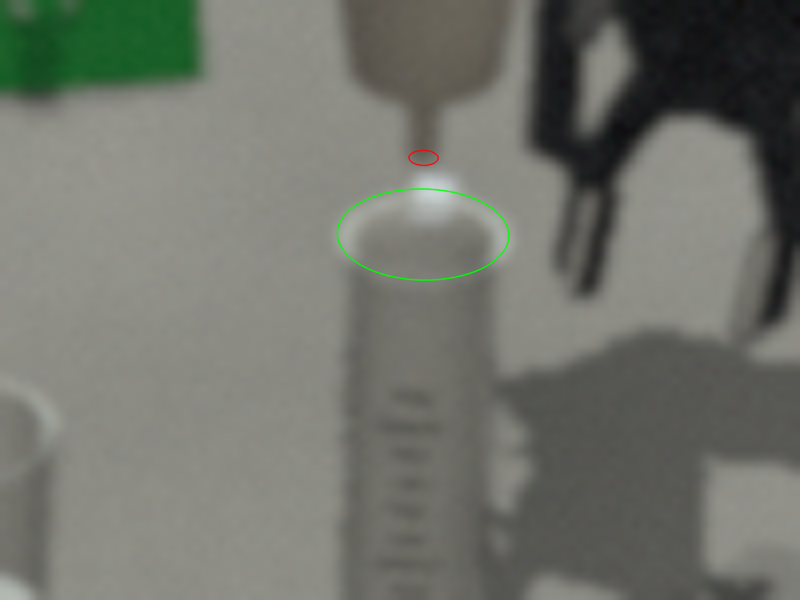

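View pics/top5o.png

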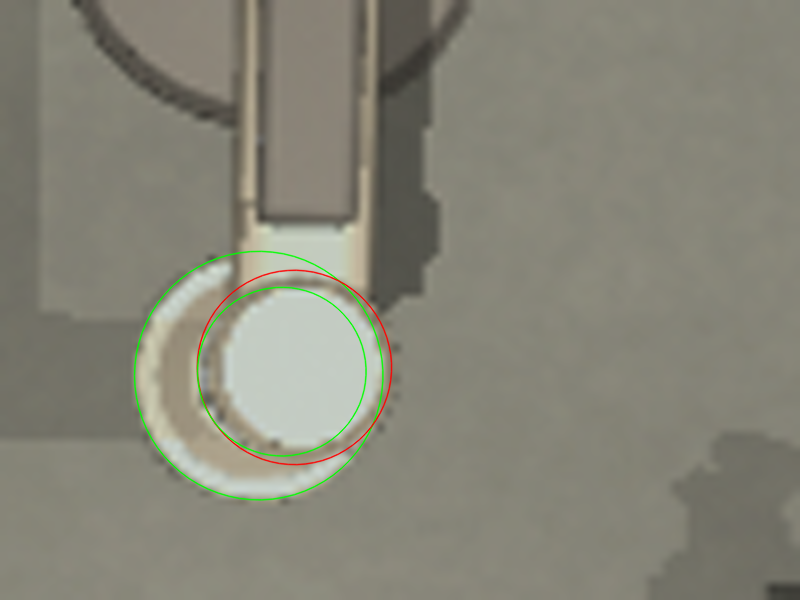

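View pics/side5.png

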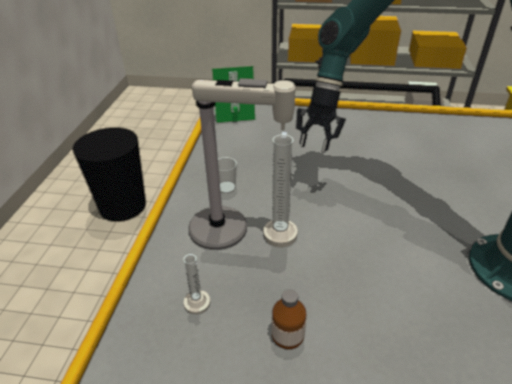

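View pics/top5.png

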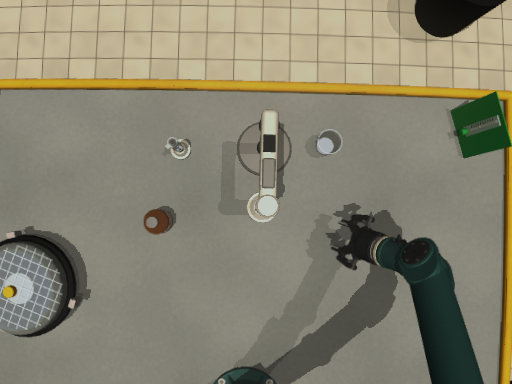

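```bash
python3 -c "
from bench import robot
robot.close_job();print(robot.observe()['time_s'])"
```

```text
the job is handed in; nothing more can be done
the job is handed in; nothing more can be done
```

The measuring cylinder now stands upright under the dispenser's nozzle, and the job is handed in. I pushed its foot about 0.26 m with the two tilted fingertips set 56 mm apart. The gripper then drew straight back and up, clear of everything, at about 22 s of the 54 s allowed.

- **Alignment:** in the last pictures the foot and rim lie on outlines drawn at about (0.584, -0.038). The nozzle came out at about (0.584, -0.039) from the top camera and (0.584, -0.0375) from the side camera. The mouth is therefore centred to within about 2 mm, which is also how far the calibration can be trusted.
- **Camera disagreement:** the two cameras differed from each other by 1 to 3 mm in y throughout. I set the final push from the cylinder-to-nozzle offset seen in each picture, not from absolute positions.
- **Other things:** the bottle, small cylinder, beaker and dispenser look unmoved in the before and after pictures. Wrist force readings stayed at a few newtons, about 5 N at most, when I touched the cart top to find the fingertip height.
- **Not checked:** I judged the gripper's clearance from the tube and the arm's from the dispenser by eye in pictures taken during the push, where both looked clear. I did not measure them.

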